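# Seat the slide carrier in the marked corner of the loading stage

## Task

Without picking it up, push the blue slide carrier sideways until its long side lies flat against the long rail of the loading stage. Then slide it along the rail into the corner pocket marked by the green disc, until it sits fully home against both the end stop and the rail. Push it gently, keep it flat on the stage, leave the other things on the bench where they stand, and let go of everything at the end.

Things in the scene. Friction and masses are not known exactly. Their poses are not given: they have to be found in the camera images.
- stage: Fixed aluminium stage, yaw within 0.25. Origin: plate underside, bench height; x towards the rail (away from the robot), y along it. In mm: plate x -102..78, y -215..215, top z 10. Dark rail: inner face x 50, y -186..186, top z 32. At each end of the rail a stop (inner face y +170 or -170, x -10..50, top z 32) and a lip form a corner pocket; see the two pocket points.
- pocket_left (a point): Plate top in the middle of the +y pocket (stage x 27, y 150 mm). Its lip: 12 mm thick, inner face at stage x 4 mm (pocket 46 wide), y 130..170, 12 mm high above the plate, its free end flared outwards to about y 117. The pocket's mouth faces the middle of the stage.
- pocket_right (a point): The same point of the mirror-image pocket at the -y end (stage x 27, y -150 mm).
- carrier: Loose blue block 40 (x) by 84 (y, long) by 16 mm high, pale slide in its top, about 90 g. Origin: centre of its underside. Starts flat on the plate off the rail, skewed by up to 0.35 rad, clear of the pockets. Home it lies at stage x 30, y +128 or -128 mm, parallel to the rail; its leading 40 mm are then behind the lip, the rest is open to the front.
- green_mark: Green disc, 26 mm across, 3 mm high, fixed on the plate behind one of the two end stops (stage x = +30, y = +201 or -201 mm): it marks the pocket to use. Origin: centre of its underside.
- orange_mark: Orange disc of the same size behind the other end stop: the pocket not to use.
- objective: Loose bystander: upright steel microscope objective with a yellow ring, 26 mm across, 42 mm high, standing on the plate's front corner. Origin: centre of its underside.
- stain_bottle: Loose bystander: amber bottle with black cap, 36 mm across, 75 mm high, behind the rail. Origin: centre of its underside.
- red_dish: Loose bystander: closed culture dish with red filling, 92 mm across, 23 mm high, to the left of the stage. Origin: centre of its underside.
- yellow_dish: Loose bystander: the same dish with yellow filling, to the right of the stage. Origin: centre of its underside.
- slide_box: Loose bystander: closed white slide box 85 x 100 x 30 mm, behind the stage. Origin: centre of its underside.
- beaker: Loose bystander: small glass beaker, 60 mm across, 75 mm high, behind the stage. Origin: centre of its underside.
- forceps: Loose bystander: steel forceps 155 mm long, 6 mm high, lying at the right near the robot. Origin: about the middle, underside.
Mind the look-alikes: they are no part of the job. Several things have the shape of the carrier; the one meant has the colours described above.

How it is judged:
By the outcome, as a careful person would: the job done as asked, in the order asked, and still so for the second after the job is handed in, with the robot touching nothing.
It also fails if it takes over 42 s, if anything falls off the work surface, if the arm or the gripper's body presses on something with over 40 N, if the wrist force passes 120 N, or if a joint passes its speed limit or range.

## Robot

A 6-joint arm with a two-finger parallel gripper is mounted at the origin on the work surface. World frame = base frame: x ahead of the robot, y to its left, z up, the work surface at z = 0. Lengths are in m, angles in rad, forces in N, time in s.
With the tool pointing down it reaches from about 0.35 to 0.85 m from the base axis. Payload 8.1 kg.
Tool frame: the origin (TCP) lies on the centre line of the jaws, within the pads' length; the fingertips stand robot.tips_ahead ahead of it and the grasp point (between the pads) lies 8 mm behind it (robot.tips_ahead is the distance from the TCP to the fingertips, in m); z points along the fingers, y is the direction in which the jaws open and shut (so a half turn about z gives the same grasp; the last joint's range is limited). The gripper opens to 93 mm and grips with 3 to 60 N. Pads are 15 mm wide; open, the fingers measure 128 mm over their backs; the gripper's body (75 mm by 188 mm) begins 65 mm behind the grasp point.
Start: joints at [1.25, 0.13, 1.488, -0, 1.523, -0.085], TCP at [0.14, 0.583, 0.23] pointing down, gripper open.
Joint ranges: [-2.96, 2.96], [-0.89, 2.26], [0.02, 2.5], [-1.34, 4.48], [0, 2.73], [-2.66, 2.66]. Speed limits (rad/s): [2.39, 2.39, 2.79, 3.14, 3.14, 3.14].

## Interface

Orientations are given as a rotation vector (axis times angle).
In Python, from plant import monitor, eyes, job, robot gives the robot as it stands.
- The arm moves only by the tool servo_tool, never from a script. Its argument "plan" is a list that holds one entry, the list of rows, each a list of 7 numbers: the closure, from -1 (fully open) to 1 (shut), so that 0 is half open, then the shift along the world's x, y, z in mm, then the turn, a rotation vector about the world's x, y, z in rad. In form: [[[hand, dx, dy, dz, ax, ay, az], ...]]. A call has 1 to 12 rows; each row shifts and turns the commanded pose from where the row before left it; what a row does not reach is not made up. A row lasts 1/10 s, in which the tool goes at most 50 mm and 8.59 degrees, less where a joint would pass 70% of its speed; a pose out of reach is approached as far as the arm can. A call with a gripper value outside its range is refused whole. The fingers move at their own pace and stop on an object; "force" is the grip in N (left out, the last holds). Time passes only in rows, so rows that do not move let the fingers close. It gives the time, the measured TCP pose, the force and the opening at its end, in the units of the state.
- monitor.read_state(): the state, without advancing time (a new reading comes with each control period).
- eyes.read_camera(name): name is "scene" or "top" or "wrist"; returns the picture (420x560x3 uint8, red, green, blue); there is no depth.
- eyes.camera_info(name): a dict with "mtx" (3x3 intrinsics, pixels), "R" (3x3) and "t" (3): a world point X has camera coordinates R X + t. Camera axes: x right, y down, z forward; pixel columns grow to the right and rows downward; lengths in m; the calibration is good to about 2 mm. A picture is of the moment at which its call begins: read the wrist's pose just before it. camera_info takes no time and is no camera call; for the wrist camera it gives the pose at the moment of the call.
- job.close_job(): hands the job in, once; it reports no verdict.
The state is a dict: "t": time; "q": joint angles; "dq": joint speeds; "joint_torque": joint torques, N m; "tool_pos": TCP position; "orientation": TCP orientation; "force": force on the tool from outside, world axes, zero at the start; "wrist_torque": the same for the moment, N m; "opening": finger opening in m.
Only numpy, scipy, OpenCV 4.12 (cv2) and the standard library are available. Lean on these libraries where they do the work, as an engineer would, in place of code of your own. Each camera call takes 0.05 s, during which the arm holds its last target. There are 200 camera calls.

## Working session

There is one attempt and no reset: what is moved stays moved. The work goes in short steps, Python scripts to look and compute and a tool call to move; the robot and the scene stay as the last step left them, time stands still between calls to the robot, and variables do not carry over. Pictures are saved under pics/ and viewed, about 8 in all and at most 12, crops included, and the job is handed in when it is done.

Besides the shell and the picture viewer there is one more tool, called after ">>>" as name([rows], argument=value, ...), one row to a line, values as JSON. servo_tool: Moves the arm, as the interface text tells. Its arguments: {"type":"object","properties":{"plan":{"type":"array"},"force":{"type":"number"}},"required":["plan"]}

```bash
ls; mkdir -p pics
python3 - <<'E'
from plant import monitor, eyes, job, robot
import cv2
print(robot.tips_ahead, monitor.read_state())
for n in("scene","top"):
    cv2.imwrite(f"pics/{n}0.png",eyes.read_camera(n)[:,:,::-1]); i=eyes.camera_info(n); print(i)
E
```

```text
pics
0.011 {'t': 0.0, 'q': array([ 1.24957735e+00,  1.31165122e-01,  1.48923769e+00,  1.67081163e-05,
        1.52301425e+00, -8.53976945e-02]), 'dq': array([ 0.00019938, -0.0004737 ,  0.0011065 , -0.00021746,  0.00082379,
       -0.00105809]), 'joint_torque': array([ 3.93601867e-04, -5.59849262e+01, -4.91755879e+01,  7.67774926e-02,
        3.54983588e-02, -1.96417227e-04]), 'tool_pos': array([0.1399853 , 0.58288785, 0.22860791]), 'orientation': array([-3.69525336e-01, -3.11939586e+00,  2.80112167e-03]), 'force': array([-0.50327175, -0.37859435, -0.39075144]), 'wrist_torque': array([-0.06039234,  0.00352461, -0.00353718]), 'opening': 0.09311856193270103}
{'mtx': array([[473.97835871,   0.        , 283.37350836],
       [  0.        , 473.97835871, 217.49445379],
       [  0.        ,   0.        ,   1.        ]]), 'R': array([[ 0.81022433,  0.58602595, -0.01049424],
       [ 0.34481084, -0.49105222, -0.79998325],
       [-0.47396416,  0.64454736, -0.59993056]]), 't': array([-0.47007132, -0.13501475,  1.36433195])}
{'mtx': array([[420.42809759,   0.        , 275.54101282],
       [  0.        , 420.42809759, 208.98956583],
       [  0.        ,   0.        ,   1.        ]]), 'R': array([[-2.42942106e-02, -9.99704793e-01,  3.45173686e-04],
       [-9.88635337e-01,  2.39739653e-02, -1.48409631e-01],
       [ 1.48357544e-01, -3.94674573e-03, -9.88925913e-01]]), 't': array([0.03998877, 0.56800974, 0.96082884])}
```

View pics/top0.png

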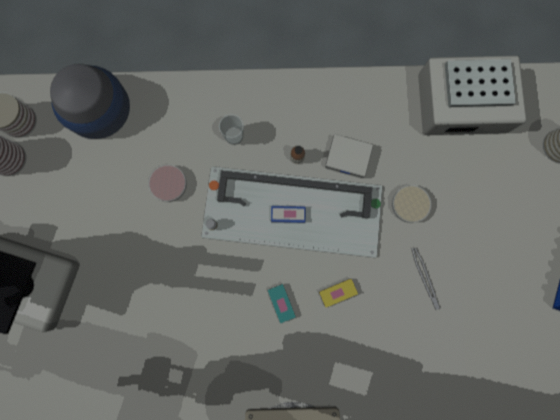

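View pics/scene0.png

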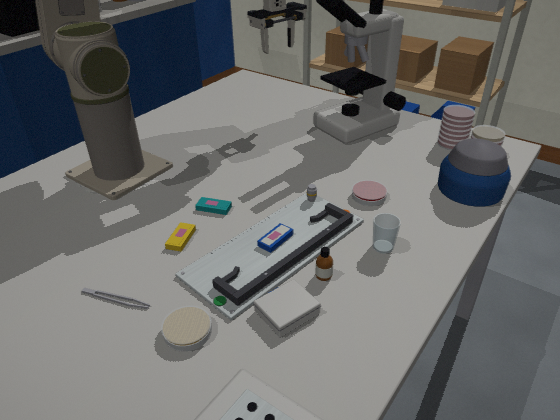

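The top view shows the blue carrier at (289,214). The look-alikes are teal at (282,303) and yellow at (339,292). Only the one at (289,214) is blue with a pale slide, and it lies on the stage. The green disc is at (376,203), which is the -y pocket, and the orange one is at (214,185). Next I'll measure these and confirm the carrier in a crop.

```bash
cat > h.py <<'E'
import numpy as np, cv2
from plant import monitor, eyes
def ray(i,uv,z):
    d=i["R"].T@np.linalg.inv(i["mtx"])@np.array([uv[0],uv[1],1.]); c=-i["R"].T@i["t"]
    return (c+d*(z-c[2])/d[2])
def blob(im,lo,hi,win=None):
    m=cv2.inRange(cv2.cvtColor(im,cv2.COLOR_RGB2HSV),lo,hi)
    if win: w=np.zeros_like(m);w[win[1]:win[3],win[0]:win[2]]=1;m*=w
    return m
def cent(m):
    M=cv2.moments(m,True);return np.array([M["m10"]/M["m00"],M["m01"]/M["m00"]]) if M["m00"] else None
def proj(i,P):
    c=i["R"]@np.asarray(P,float)+i["t"];p=i["mtx"]@c;return p[:2]/p[2]
E
python3 - <<'E'
from h import *
i=eyes.camera_info("top"); im=eyes.read_camera("top")
g=blob(im,(45,90,40),(85,255,255),(360,190,390,215)); o=blob(im,(3,120,80),(20,255,255),(205,175,225,195))
b=blob(im,(105,100,40),(130,255,255),(240,190,340,235))
print(g.sum()//255,o.sum()//255,b.sum()//255)
G=ray(i,cent(g),.0125);O=ray(i,cent(o),.0125);print(G,O,np.linalg.norm(G-O))
d=(O-G)[:2];yaw=np.arctan2(-d[0],d[1]);ex=np.array([np.cos(yaw),np.sin(yaw)]);ey=np.array([-ex[1],ex[0]])
S=(G+O)[:2]/2-ex*.030;print("stage",S,yaw)
pts=np.argwhere(b)[:,::-1].astype(np.float32)
w=np.array([ray(i,p,.024)[:2] for p in pts],np.float32)*1000
r=cv2.minAreaRect(w);print("carrier",r);c=np.array(r[0])/1000-S;print("stagecoords",c@ex,c@ey)
v=np.array([(i["R"]@(0,0,0)+i["t"])])
for s in [(-102,-215),(-102,215),(78,215),(78,-215)]: print(s,proj(i,[*(S+ex*s[0]/1e3+ey*s[1]/1e3),.01]).round(1))
cv2.imwrite("pics/crop.png",cv2.resize(im[155:270,190:395],None,fx=3.8,fy=3.8,interpolation=cv2.INTER_CUBIC)[:,:,::-1])
E
```

```text
54 63 115
[ 0.58159718 -0.22033455  0.0125    ] [0.63750174 0.17819557 0.0125    ] 0.40243206772641876
stage [ 0.57984034 -0.01690199] -0.13936746657276877
carrier ((559.849365234375, -2.7145042419433594), (80.21429443359375, 36.74557876586914), 88.61029815673828)
stagecoords -0.02176802123973103 0.011272841209739481
(-102, -215) [376.5 257.5]
(-102, 215) [200.7 237.1]
(78, 215) [210.9 165.8]
(78, -215) [382.3 185.1]
```

View pics/crop.png

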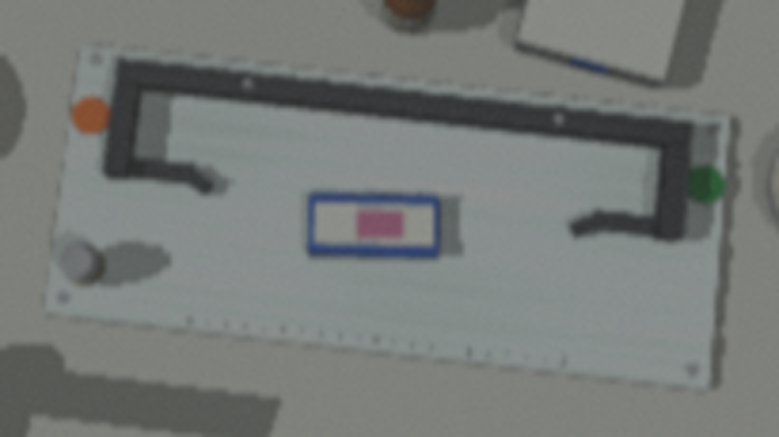

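The crop confirms the blue carrier. It lies at stage (-22,+11) mm, skewed about +0.11 rad, and the green disc is behind the right (-y) stop. Next I move to a pre-contact pose in front of it, with the jaws parallel to the rail.

>>> servo_tool([
  [[0.3,25,-40,0,0,0,0.008],[0.3,25,-40,0,0,0,0.008],[0.3,25,-40,0,0,0,0.008],[0.3,25,-40,0,0,0,0.008],[0.3,25,-40,0,0,0,0.008],[0.3,25,-40,0,0,0,0.008],[0.3,25,-40,0,0,0,0.008],[0.3,25,-40,0,0,0,0.008],[0.3,25,-40,0,0,0,0.008],[0.3,25,-40,0,0,0,0.008],[0.3,25,-40,0,0,0,0.008],[0.3,25,-40,0,0,0,0.008]],
], force=10)

```text
t: 1.35
tool_pos: [0.4407, 0.1015, 0.2296]
orientation: [0.219, 3.134, 0.0]
force: [1.2, 0.4, -0.3]
opening: 0.0327
```

>>> servo_tool([
  [[0.3,20,-32,0,0,0,0],[0.3,20,-33,-20,0,0,0],[0.3,20,-33,-30,0,0,0],[0.3,0,0,-30,0,0,0],[0.3,0,0,0,0,0,0],[0.3,0,0,0,0,0,0]],
])

```text
t: 1.95
tool_pos: [0.4994, 0.0057, 0.1495]
orientation: [-0.219, -3.132, -0.0]
force: [0.6, 0.6, -0.1]
opening: 0.0328
```

```bash
cat >> h.py <<'E'
from scipy.spatial.transform import Rotation as Ro
S=np.array([.57984,-.01690]);yaw=-.1394
ex=np.array([np.cos(yaw),np.sin(yaw)]);ey=np.array([-ex[1],ex[0]])
def W(x,y,z=10): return np.array([*(S+ex*x/1e3+ey*y/1e3),z/1e3])
def st(p): c=np.asarray(p)[:2]-S; return np.array([c@ex,c@ey])*1000
def report():
    s=monitor.read_state(); R=Ro.from_rotvec(s["orientation"]).as_matrix(); j=R[:2,1]*np.sign(R[1,1])
    print("t",round(s["t"],2),"pos",(s["tool_pos"]*1e3).round(1),"stage",st(s["tool_pos"]).round(1),"jawyaw",round(np.arctan2(-j[0],j[1]),4),"toolz",R[:,2].round(3),"F",s["force"].round(2),"open",round(s["opening"]*1e3,1)); return s
E
python3 - <<'E'
from h import *
report()
i=eyes.camera_info("wrist");im=eyes.read_camera("wrist");cv2.imwrite("pics/w1.png",im[:,:,::-1])
for s in [(-102,215),(-102,-215),(50,170),(50,-170),(-22,11)]:print(s,proj(i,W(*s)).round())
E
```

```text
t 1.95 pos [499.4   5.7 149.5] stage [-82.8  11.2] jawyaw -0.1399 toolz [-0.002  0.    -1.   ] F [ 0.6   0.58 -0.14] open 32.8
(-102, 215) [510. 177.]
(-102, -215) [ 16. 177.]
(50, 170) [437. 328.]
(50, -170) [ 93. 329.]
(-22, 11) [276. 261.]
```

View pics/w1.png

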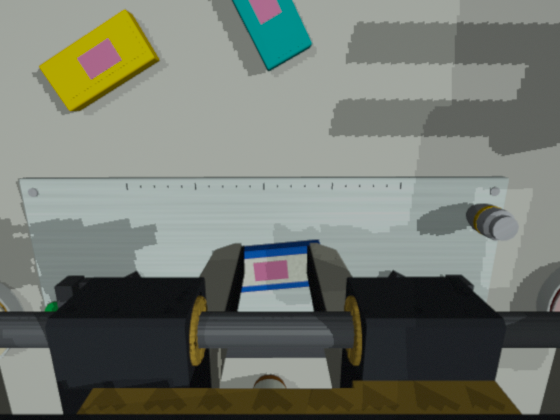

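The wrist view matches the stage model: the front plate edge is at row 178 and the carrier is around (275,265). I now go down to tip height 14 mm.

>>> servo_tool([
  [[0.3,0,0,-40,0,0,0],[0.3,0,0,-40,0,0,0],[0.3,0,0,-25,0,0,0],[0.3,0,0,-15,0,0,0],[0.3,0,0,-4,0,0,0],[0.3,0,0,0,0,0,0]],
])

```text
t: 2.6
tool_pos: [0.5011, 0.0059, 0.027]
orientation: [0.218, 3.132, -0.0]
force: [0.4, -0.1, -0.4]
opening: 0.0327
```

```bash
python3 -c "
from h import *;report();print(ex,ey)"
```

```text
t 2.6 pos [501.1   5.9  27. ] stage [-81.2  11.7] jawyaw -0.1387 toolz [ 0.002 -0.    -1.   ] F [ 0.38 -0.1  -0.37] open 32.7
[ 0.99029954 -0.13894896] [0.13894896 0.99029954]
```

>>> servo_tool([
  [[0.3,8,-1.1,-2,0,0,0],[0.3,8,-1.1,0,0,0,0],[0.3,4,-0.6,0,0,0,0],[0.3,4,-0.6,0,0,0,0],[0.3,4,-0.5,0,0,0,0],[0.3,4,-0.6,0,0,0,0],[0.3,4,-0.5,0,0,0,0],[0.3,4,-0.6,0,0,0,0],[0.3,4,-0.6,0,0,0,0],[0.3,4,-0.5,0,0,0,0],[0.3,4,-0.6,0,0,0,0],[0.3,4,-0.6,0,0,0,0]],
])

```text
t: 3.8
tool_pos: [0.5565, -0.0025, 0.0236]
orientation: [-0.219, -3.134, -0.0]
force: [-0.3, -0.6, 0.3]
opening: 0.0328
```

```bash
cat >> h.py <<'E'
def carrier(name="top"):
    i=eyes.camera_info(name);im=eyes.read_camera(name)
    b=blob(im,(105,100,40),(130,255,255),(230,170,375,240))
    w=np.array([st(ray(i,p,.0255)) for p in np.argwhere(b)[:,::-1].astype(float)],np.float32)
    r=cv2.minAreaRect(w);print("npx",len(w),"ctr",np.round(r[0],1),"size",np.round(r[1],1),"ang",round(r[2],1),"min",w.min(0).round(1),"max",w.max(0).round(1));return im
E
python3 -c "
from h import *;report();im=carrier()
cv2.imwrite('pics/c2.png',cv2.resize(im[155:270,190:395],None,fx=3.8,fy=3.8,interpolation=cv2.INTER_CUBIC)[:,:,::-1])"
```

```text
t 3.8 pos [556.5  -2.5  23.6] stage [-25.1  11. ] jawyaw -0.1398 toolz [-0.  0. -1.] F [-0.27 -0.62  0.28] open 32.8
npx 2 ctr [  95.8 -121.5] size [7.7 0. ] ang -102.4 min [  95.  -125.3] max [  96.6 -117.7]
```

View pics/c2.png

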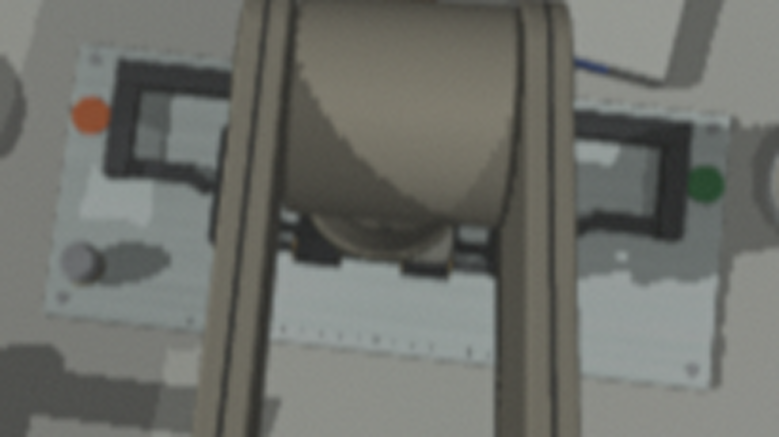

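The arm covers the carrier in the top view, so I'll use force and the scene camera from here. I keep pushing towards the rail.

>>> servo_tool([
  [[0.3,3,-0.4,0,0,0,0],[0.3,3,-0.4,0,0,0,0],[0.3,3,-0.4,0,0,0,0],[0.3,3,-0.5,0,0,0,0],[0.3,3,-0.4,0,0,0,0],[0.3,2,-0.3,0,0,0,0],[0.3,2,-0.3,0,0,0,0],[0.3,0,0,0,0,0,0]],
])

```text
t: 4.65
tool_pos: [0.5755, -0.0052, 0.0237]
orientation: [0.219, 3.134, -0.0]
force: [0.4, -0.1, 0.2]
opening: 0.0324
```

```bash
python3 -c "
from h import *;report();im=eyes.read_camera('scene')
cv2.imwrite('pics/s3.png',cv2.resize(im[190:310,170:370],None,fx=4,fy=4,interpolation=cv2.INTER_CUBIC)[:,:,::-1])"
```

```text
t 4.65 pos [575.5  -5.2  23.7] stage [-5.9 10.9] jawyaw -0.1398 toolz [ 0. -0. -1.] F [ 0.4  -0.07  0.16] open 32.4
```

View pics/s3.png

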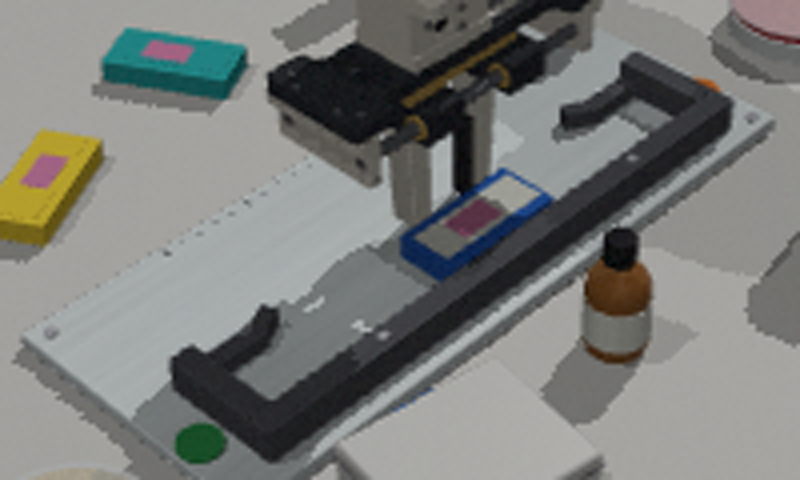

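The carrier is flat on both fingers, parallel to the rail and a few mm short of it. I continue slowly.

>>> servo_tool([
  [[0.3,1.5,-0.2,0,0,0,0],[0.3,1.5,-0.2,0,0,0,0],[0.3,1,-0.1,0,0,0,0],[0.3,1,-0.2,0,0,0,0],[0.3,1,-0.1,0,0,0,0],[0.3,0,0,0,0,0,0],[0.3,0,0,0,0,0,0]],
])

```text
t: 5.4
tool_pos: [0.5812, -0.006, 0.0237]
orientation: [0.219, 3.134, -0.0]
force: [0.4, 0.7, -0.5]
opening: 0.0321
```

>>> servo_tool([
  [[0.3,1,-0.1,0,0,0,0],[0.3,0,0,0,0,0,0]],
])

```text
t: 5.6
tool_pos: [0.5823, -0.0061, 0.0236]
orientation: [0.219, 3.134, 0.0]
force: [-0.7, 0.1, -0.5]
opening: 0.0323
```

>>> servo_tool([
  [[0.3,1,-0.2,0,0,0,0],[0.3,0,0,0,0,0,0]],
])

```text
t: 5.8
tool_pos: [0.5826, -0.0062, 0.0235]
orientation: [-0.219, -3.133, -0.0]
force: [-3.9, -0.7, 2.3]
opening: 0.0329
```

>>> servo_tool([
  [[0.3,0.6,-0.1,0,0,0,0],[0.3,0,0,0,0,0,0],[0.3,0,0,0,0,0,0]],
])

```text
t: 6.1
tool_pos: [0.5827, -0.0062, 0.0234]
orientation: [-0.219, -3.132, -0.0]
force: [-6.1, 0.0, 4.6]
opening: 0.0324
```

```bash
python3 -c "
from h import *;report();im=eyes.read_camera('scene');i=eyes.camera_info('scene')
cv2.imwrite('pics/s4.png',cv2.resize(im[215:285,250:330],None,fx=8,fy=8,interpolation=cv2.INTER_CUBIC)[:,:,::-1])
b=blob(im,(100,90,30),(130,255,255),(240,215,330,275));w=np.array([st(ray(i,p,.026)) for p in np.argwhere(b)[:,::-1].astype(float)])
# top face points: those within carrier footprint
print(len(w),np.percentile(w,[1,99],axis=0).round(1))"
```

```text
t 6.1 pos [582.7  -6.2  23.4] stage [ 1.3 11. ] jawyaw -0.1396 toolz [-0.002  0.    -1.   ] F [-6.05  0.04  4.56] open 32.4
179 [[ 11.1 -43.9]
 [ 47.   49.9]]
```

View pics/s4.png

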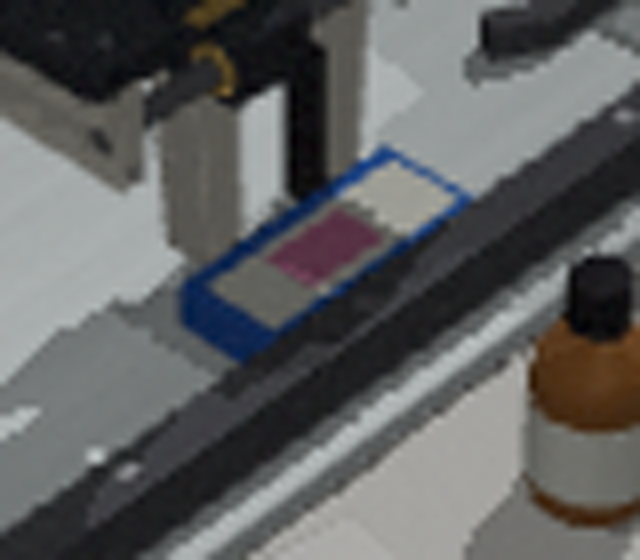

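The carrier lies flush along the rail: blue top edge from (250,355) to (470,195), force about 6 N. I back off, lift, close the fingers and go to its left (+y) end.

>>> servo_tool([
  [[0.3,-3,0.4,0,0,0,0],[0.3,-8,1.1,0,0,0,0],[0.3,-15,2.1,0,0,0,0],[1,0,0,25,0,0,0],[1,0,0,30,0,0,0],[1,16,18,0,0,0,0],[1,16,18,0,0,0,0],[1,16,18,0,0,0,0],[1,15,17,0,0,0,0],[1,0,0,0,0,0,0],[1,0,0,0,0,0,0]],
])

```text
t: 7.25
tool_pos: [0.6204, 0.0684, 0.0784]
orientation: [-0.218, -3.134, 0.0]
force: [-0.2, 0.2, -0.5]
opening: 0.0005
```

```bash
python3 -c "
from h import *;report();im=eyes.read_camera('scene')
cv2.imwrite('pics/s5.png',cv2.resize(im[180:300,220:380],None,fx=5,fy=5,interpolation=cv2.INTER_CUBIC)[:,:,::-1])"
```

```text
t 7.25 pos [620.4  68.4  78.4] stage [28.3 90.1] jawyaw -0.1389 toolz [-0. -0. -1.] F [-0.25  0.23 -0.46] open 0.5
```

View pics/s5.png

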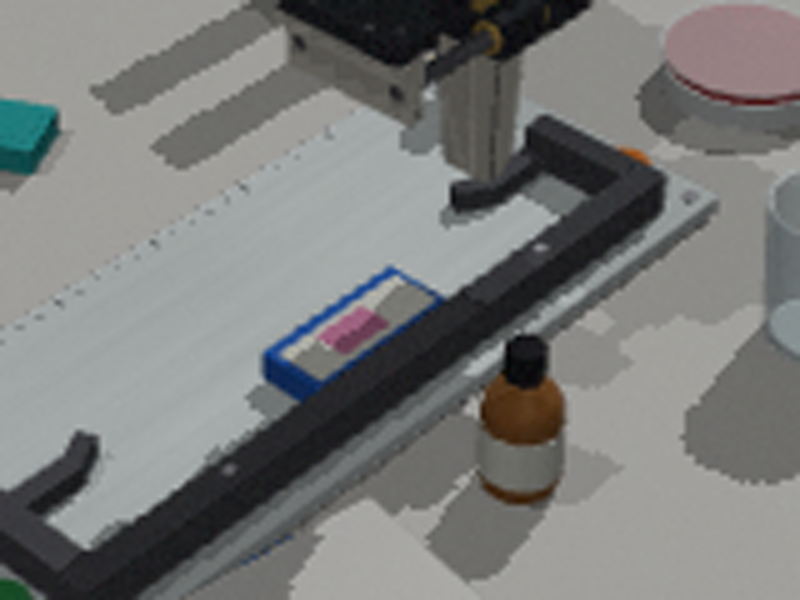

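>>> servo_tool([
  [[1,0,0,-25,0,0,0],[1,0,0,-20,0,0,0],[1,0,0,-8,0,0,0],[1,0,0,0,0,0,0],[1,-1.1,-7.9,0,0,0,0],[1,-0.5,-4,0,0,0,0],[1,-0.5,-4,0,0,0,0],[1,-0.5,-4,0,0,0,0],[1,-0.4,-4,0,0,0,0],[1,-0.5,-4,0,0,0,0],[1,-0.4,-4,0,0,0,0],[1,-0.4,-4,0,0,0,0]],
])

```text
t: 8.5
tool_pos: [0.6164, 0.0321, 0.0257]
orientation: [0.219, 3.134, 0.0]
force: [0.1, 1.5, 0.6]
opening: 0.0001
```

>>> servo_tool([
  [[1,-0.4,-4,0,0,0,0],[1,-0.5,-4,0,0,0,0],[1,-0.4,-4,0,0,0,0],[1,-0.5,-4,0,0,0,0],[1,-0.4,-4,0,0,0,0],[1,-0.5,-4,0,0,0,0],[1,-0.4,-4,0,0,0,0],[1,-0.5,-4,0,0,0,0],[1,-0.4,-4,0,0,0,0],[1,-0.5,-4,0,0,0,0],[1,0,0,0,0,0,0]],
])

```text
t: 9.6
tool_pos: [0.612, -0.0083, 0.0257]
orientation: [0.22, 3.134, -0.0]
force: [-0.3, 0.1, -0.5]
opening: 0.0008
```

```bash
python3 -c "
from h import *;report();im=eyes.read_camera('scene')
cv2.imwrite('pics/s6.png',cv2.resize(im[200:320,180:340],None,fx=5,fy=5,interpolation=cv2.INTER_CUBIC)[:,:,::-1])"
```

```text
t 9.6 pos [612.   -8.3  25.7] stage [30.6 12.9] jawyaw -0.1403 toolz [ 0. -0. -1.] F [-0.29  0.1  -0.46] open 0.8
```

View pics/s6.png

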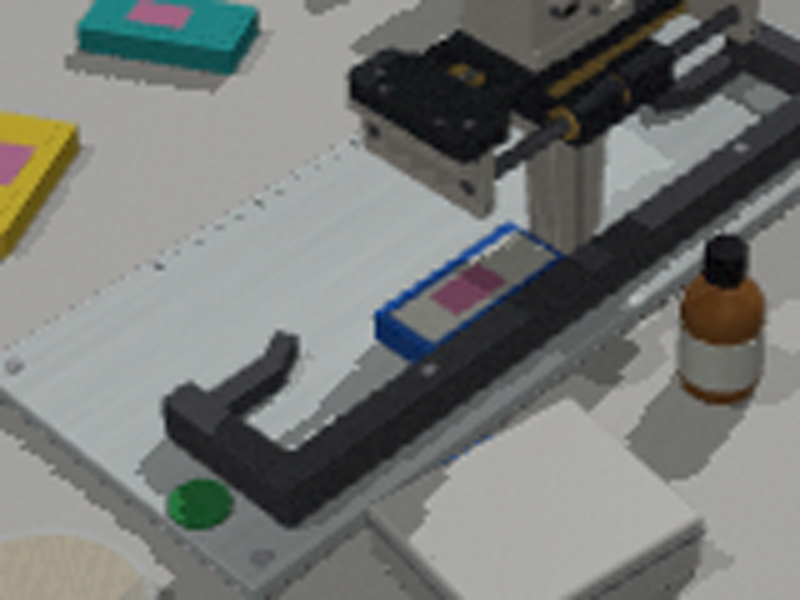

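The carrier is sliding along the rail, parallel to it. I continue.

>>> servo_tool([
  [[1,-0.5,-4,0,0,0,0],[1,-0.6,-4,0,0,0,0],[1,-0.5,-4,0,0,0,0],[1,-0.5,-4,0,0,0,0],[1,-0.6,-4,0,0,0,0],[1,-0.5,-4,0,0,0,0],[1,-0.5,-4,0,0,0,0],[1,-0.6,-4,0,0,0,0],[1,-0.5,-4,0,0,0,0],[1,-0.5,-4,0,0,0,0],[1,0,0,0,0,0,0]],
])

```text
t: 10.75
tool_pos: [0.6065, -0.0484, 0.0256]
orientation: [-0.22, -3.134, 0.0]
force: [0.0, -0.5, -0.1]
opening: 0.0004
```

>>> servo_tool([
  [[1,-0.5,-4,0,0,0,0],[1,-0.5,-4,0,0,0,0],[1,-0.6,-4,0,0,0,0],[1,-0.5,-4,0,0,0,0],[1,-0.5,-4,0,0,0,0],[1,-0.4,-3,0,0,0,0],[1,-0.4,-3,0,0,0,0],[1,-0.4,-3,0,0,0,0],[1,0,0,0,0,0,0]],
])

```text
t: 11.65
tool_pos: [0.6029, -0.0772, 0.0257]
orientation: [0.22, 3.134, -0.0]
force: [0.3, -0.3, 0.1]
opening: 0.0006
```

```bash
python3 -c "
from h import *;report();im=eyes.read_camera('scene')
cv2.imwrite('pics/s7.png',cv2.resize(im[220:320,190:310],None,fx=6,fy=6,interpolation=cv2.INTER_CUBIC)[:,:,::-1])"
```

```text
t 11.65 pos [602.9 -77.2  25.7] stage [ 31.2 -56.5] jawyaw -0.1401 toolz [ 0. -0. -1.] F [ 0.33 -0.26  0.07] open 0.6
```

View pics/s7.png

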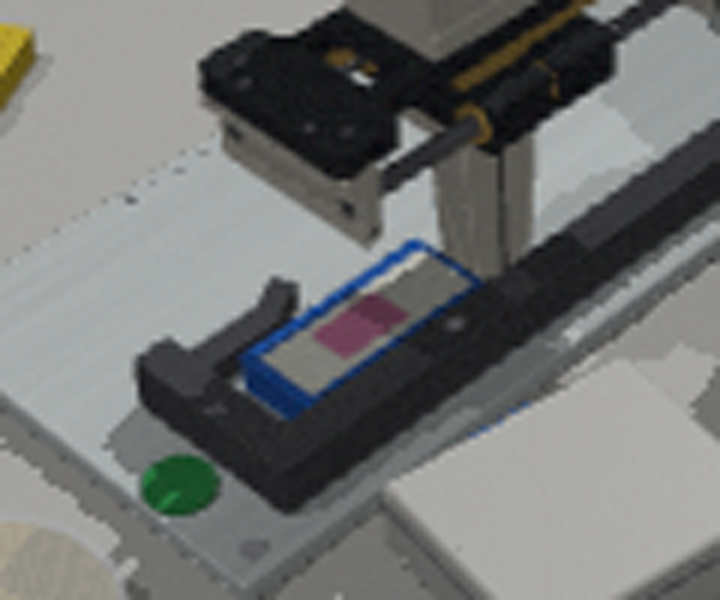

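The carrier has entered the pocket mouth, with about 10 mm to go. I push on in small steps.

>>> servo_tool([
  [[1,-0.3,-2,0,0,0,0],[1,-0.3,-2,0,0,0,0],[1,-0.3,-2,0,0,0,0],[1,-0.2,-1.5,0,0,0,0],[1,-0.1,-1,0,0,0,0],[1,0,0,0,0,0,0]],
])

```text
t: 12.3
tool_pos: [0.6016, -0.0854, 0.0256]
orientation: [0.22, 3.134, -0.0]
force: [0.5, -0.3, 0.2]
opening: 0.0002
```

>>> servo_tool([
  [[1,-0.1,-1,0,0,0,0],[1,-0.1,-1,0,0,0,0],[1,0,0,0,0,0,0]],
])

```text
t: 12.6
tool_pos: [0.6014, -0.0873, 0.0256]
orientation: [-0.219, -3.134, 0.0]
force: [-0.1, -0.8, -0.4]
opening: 0.0003
```

>>> servo_tool([
  [[1,-0.1,-1,0,0,0,0],[1,0,0,0,0,0,0]],
])

```text
t: 12.8
tool_pos: [0.6013, -0.0883, 0.0256]
orientation: [0.219, 3.134, -0.0]
force: [0.3, -0.3, 0.2]
opening: 0.0003
```

>>> servo_tool([
  [[1,-0.1,-1,0,0,0,0],[1,0,0,0,0,0,0]],
])

```text
t: 13.0
tool_pos: [0.6012, -0.0893, 0.0256]
orientation: [-0.22, -3.134, -0.0]
force: [0.1, -0.3, -1.1]
opening: 0.0005
```

>>> servo_tool([
  [[1,-0.1,-1,0,0,0,0],[1,0,0,0,0,0,0]],
])

```text
t: 13.2
tool_pos: [0.6011, -0.0903, 0.0256]
orientation: [-0.219, -3.134, 0.0]
force: [-0.5, -0.4, 0.2]
opening: 0.0004
```

>>> servo_tool([
  [[1,-0.1,-0.7,0,0,0,0],[1,0,0,0,0,0,0]],
])

```text
t: 13.4
tool_pos: [0.601, -0.0908, 0.0256]
orientation: [-0.219, -3.134, -0.0]
force: [-1.4, 1.4, 0.2]
opening: 0.0007
```

>>> servo_tool([
  [[1,-0.1,-0.7,0,0,0,0],[1,0,0,0,0,0,0]],
])

```text
t: 13.6
tool_pos: [0.601, -0.0909, 0.0256]
orientation: [-0.219, -3.134, -0.002]
force: [0.1, 5.0, 0.1]
opening: 0.0004
```

>>> servo_tool([
  [[1,-0.1,-0.5,0,0,0,0],[1,0,0,0,0,0,0],[1,0,0,0,0,0,0]],
])

```text
t: 13.9
tool_pos: [0.6009, -0.0909, 0.0256]
orientation: [-0.219, -3.134, -0.003]
force: [1.7, 7.9, 1.6]
opening: 0.0001
```

```bash
python3 -c "
from h import *;report();im=eyes.read_camera('scene')
cv2.imwrite('pics/s8.png',cv2.resize(im[240:310,200:290],None,fx=8,fy=8,interpolation=cv2.INTER_CUBIC)[:,:,::-1])"
```

```text
t 13.9 pos [600.9 -90.9  25.6] stage [ 31.2 -70.4] jawyaw -0.1395 toolz [ 0.     0.002 -1.   ] F [1.67 7.91 1.65] open 0.1
```

View pics/s8.png

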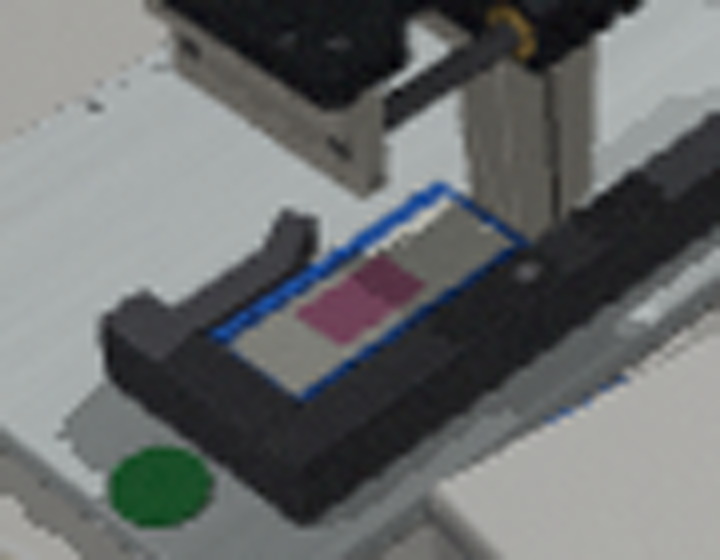

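The carrier is home against the end stop (7.9 N at 0.5 mm past contact). I retreat and then press gently from the open front, to make sure it is also seated on the rail.

>>> servo_tool([
  [[1,0.4,3,0,0,0,0],[1,1,7,0,0,0,0],[1,1.4,10,0,0,0,0],[1,0,0,25,0,0,0],[1,0,0,30,0,0,0],[1,-20,-11,0,0,0,0],[1,-20,-11,0,0,0,0],[1,-21,-11,0,0,0,0],[1,0,0,0,0,0,0],[1,0,0,0,0,0,0]],
])

```text
t: 14.95
tool_pos: [0.5429, -0.1049, 0.0809]
orientation: [0.22, 3.133, -0.0]
force: [0.9, -0.6, -0.9]
opening: 0.0008
```

```bash
python3 -c "
from h import *;report()"
```

```text
t 14.95 pos [ 542.9 -104.9   80.9] stage [-24.4 -92.3] jawyaw -0.1404 toolz [ 0.001 -0.    -1.   ] F [ 0.86 -0.6  -0.91] open 0.8
```

>>> servo_tool([
  [[1,0.3,2,-25,0,0,0],[1,0,0,-22,0,0,0],[1,0,0,-8,0,0,0],[1,5,-0.7,0,0,0,0],[1,5,-0.7,0,0,0,0],[1,5,-0.7,0,0,0,0],[1,4,-0.6,0,0,0,0],[1,2,-0.3,0,0,0,0],[1,1,-0.1,0,0,0,0],[1,0,0,0,0,0,0]],
])

```text
t: 15.95
tool_pos: [0.5651, -0.1062, 0.0257]
orientation: [0.219, 3.134, -0.0]
force: [0.1, -0.0, 1.3]
opening: 0.0004
```

```bash
python3 -c "
from h import *;report()"
```

```text
t 15.95 pos [ 565.1 -106.2   25.7] stage [ -2.2 -90.5] jawyaw -0.1398 toolz [ 0. -0. -1.] F [ 0.09 -0.05  1.26] open 0.4
```

>>> servo_tool([
  [[1,1,-0.1,0,0,0,0],[1,1,-0.2,0,0,0,0],[1,0,0,0,0,0,0]],
])

```text
t: 16.25
tool_pos: [0.567, -0.1066, 0.0257]
orientation: [0.22, 3.134, -0.0]
force: [-0.9, 0.1, 0.5]
opening: 0.0006
```

>>> servo_tool([
  [[1,1,-0.1,0,0,0,0],[1,0,0,0,0,0,0]],
])

```text
t: 16.45
tool_pos: [0.568, -0.1066, 0.0257]
orientation: [0.219, 3.134, -0.0]
force: [-0.5, 1.0, 0.4]
opening: 0.0005
```

>>> servo_tool([
  [[1,0.8,-0.1,0,0,0,0],[1,0,0,0,0,0,0]],
])

```text
t: 16.65
tool_pos: [0.5688, -0.1067, 0.0256]
orientation: [-0.219, -3.134, -0.0]
force: [-0.2, -0.5, 0.2]
opening: 0.0003
```

>>> servo_tool([
  [[1,0.7,-0.1,0,0,0,0],[1,0,0,0,0,0,0]],
])

```text
t: 16.85
tool_pos: [0.5689, -0.1066, 0.0255]
orientation: [-0.219, -3.133, -0.0]
force: [-3.3, 0.3, 3.4]
opening: 0.0005
```

>>> servo_tool([
  [[1,0.7,-0.1,0,0,0,0],[1,0,0,0,0,0,0]],
])

```text
t: 17.05
tool_pos: [0.5689, -0.1067, 0.0254]
orientation: [-0.219, -3.131, -0.0]
force: [-8.5, 1.4, 5.8]
opening: 0.0004
```

```bash
python3 -c "
from h import *;report()"
```

```text
t 17.05 pos [ 568.9 -106.7   25.4] stage [  1.6 -90.4] jawyaw -0.1397 toolz [-0.003  0.    -1.   ] F [-8.51  1.4   5.76] open 0.4
```

Rail contact came at tool x 1.6 mm, against 1.3 mm at the first seating, so the carrier is flush. I retreat clear and take a last look.

>>> servo_tool([
  [[1,-3,0.4,0,0,0,0],[1,-8,1.1,0,0,0,0],[1,-15,2.1,0,0,0,0],[1,0,0,30,0,0,0],[1,0,0,40,0,0,0],[1,0,0,40,0,0,0],[1,-15,35,25,0,0,0],[1,-20,40,15,0,0,0],[1,-20,40,0,0,0,0],[1,-20,40,0,0,0,0],[1,-20,40,0,0,0,0],[1,-20,40,0,0,0,0]],
])

```text
t: 18.25
tool_pos: [0.4281, 0.133, 0.1758]
orientation: [0.22, 3.132, 0.001]
force: [0.6, 1.2, -0.5]
opening: 0.0003
```

>>> servo_tool([
  [[0,-20,40,0,0,0,0],[-1,-20,40,0,0,0,0],[-1,-20,40,0,0,0,0],[-1,-20,40,0,0,0,0],[-1,0,0,0,0,0,0],[-1,0,0,0,0,0,0],[-1,0,0,0,0,0,0]],
])

```text
t: 18.95
tool_pos: [0.3495, 0.2909, 0.1756]
orientation: [0.22, 3.133, -0.0]
force: [0.1, -0.7, 0.0]
opening: 0.0514
```

```bash
python3 -c "
from h import *;report();im=carrier();im2=eyes.read_camera('scene')
a=cv2.resize(im[155:270,190:395],None,fx=3.9,fy=3.0,interpolation=cv2.INTER_CUBIC);b=cv2.resize(im2[240:300,180:340],(a.shape[1],250),interpolation=cv2.INTER_CUBIC)
cv2.imwrite('pics/f.png',np.vstack([a,b])[:,:,::-1])"
```

```text
t 18.95 pos [349.5 290.9 175.6] stage [-270.9  272.9] jawyaw -0.1401 toolz [ 0. -0. -1.] F [ 0.12 -0.69  0.03] open 51.4
npx 183 ctr [  53.4 -127.1] size [86.5 83.6] ang 0.1 min [  10.2 -169. ] max [ 96.6 -85.4]
```

View pics/f.png

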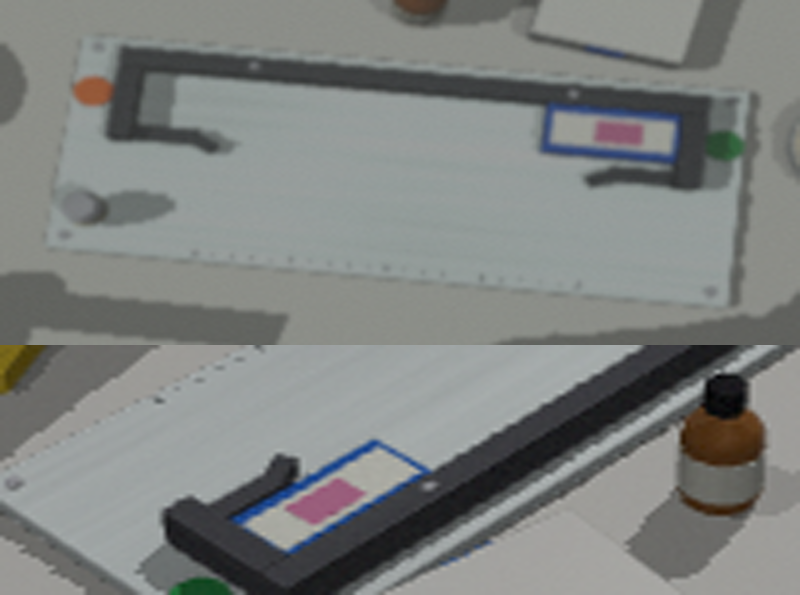

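The final view shows the carrier in the green-marked pocket, touching the rail and the end stop. Its measured edges are x 10 and y -169 to -85 mm, against the ideal 10 and -170 to -86.

```bash
python3 -c "
from plant import job;print(job.close_job())"
```

```text
the job is handed in; nothing more can be done
None
```

The blue carrier is home in the green-marked (right, -y) pocket, against both the rail and the end stop. I handed the job in at about 19 s of robot time.

- **How it was done:** I pushed the carrier flat against the rail with two spread fingertips (about 8 N). I then slid it along the rail with the closed fingers until it met the end stop (about 8 N), and pressed it once more against the rail (about 10 N). It was never gripped or lifted.
- **Seating checks:** The rail contact came at tool x 1.6 mm in the last press and 1.3 mm at the first seating, so the carrier was flush both times. The last top image puts its front edge at x 10 mm and its ends at y -169 and -85 mm. Ideal is x 10 and -170 to -86, which is within the camera's accuracy.
- **Failed reading:** In that last measurement, the automatic rectangle fit also picked up the blue stripe on the slide box, so its far x edge (97 mm) and its centre and size in x (53 and 86 mm) are not valid. I relied on the near edge, the picture and the contact forces instead.
- **Other things on the bench:** The ones in the last crop (objective, bottle, slide box) look unmoved. I did not check the rest again at the end, but the tool came near none of them.
- **Letting go:** The arm is clear and touching nothing, with the gripper still opening (51 mm at the last reading).

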